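Load the pizza warmer and dial in six clicks

TASK

Warm up the pizza that lies on the loading board: slide it along the top of the warmer, without lifting it, until it lies between the two side rails, fully home against the control box. Then turn the timer dial to its sixth click, counting the long mark as zero, and only then press the start key all the way down and let it go. Leave everything else on the table where it stands.

Things in the scene. Friction and masses are not known exactly. Their poses are not given: they have to be found in the camera images.
- warmer: the fixed pizza warmer, a low steel unit, 310 x 570 mm. Origin on the table under the middle of its lane; x away from the robot at yaw 0, y along the unit, z up. In its frame the flat top is at z = 40 mm, x -120 to 190, y -130 to 280 mm: wooden loading board at y 42 to 278, dark hot plate at y -128 to 36, no step between. The rear ledge, x 110 to 190, carries shaker and tub
- box_face (a point): middle of the upright side of the grey control box that stops the pizza, at the plate's height (warmer frame x 0, y -130, z 40 mm; the face looks to +y). The box fills y -290 to -130 mm, its top is 75 mm above the table
- rail_end (a point): plate-level point midway between the open ends of the two side rails (warmer frame x 0, y -30, z 40 mm). The rails are 10 mm thick, 16 mm high, inner faces at x -97 and +97 mm, and run from here to the control box at y -130
- home (a point): point on the hot plate (warmer frame x 0, y -55, z 40 mm) where the centre of the pizza's underside lies when it is fully home and midway between the rails; against the box anywhere between the rails will do
- pizza: the firm par-baked mini pizza lying flat on the loading board, disc of 150 mm diameter, 16 mm thick, about 250 g. Origin: centre of its underside, z up. It slides under a push of 1 to 4 N. The pizzas in the tin tray at the back are not meant
- dial (a joint): timer dial, rad, grows as it turns clockwise seen from above. 0 = wing at the long mark (end stop); detents every 0.5236 rad (30 degrees), click 8 (4.19) is the other stop. The sixth click is 3.142. Let go, it snaps into the nearest detent; about 0.3 N m takes it over the hump midway between clicks. It starts at one of clicks 0 to 3, rarely balanced between two
- dial_axis (a point): on the dial's upright axis at the top face of its aluminium disc (112 mm diameter, disc top 85 mm above the table). White marks on the box around it show clicks 0 (long mark) to 8. On the disc stands the black pointer wing: an upright bar 16 mm wide, 30 mm high, from 14 mm behind the axis to 56 mm ahead, with a white line at its pointing end; push it sideways or grip it
- dial_wing (a point): middle of the wing, half way up it: 21 mm from the axis, 15 mm above the disc, turns with the dial. Seen from above in the warmer's frame the wing points 120 degrees counter-clockwise from the warmer's +x at click 0, and at 120 degrees minus the dial's angle in general (60 degrees to the right of +x at click 6)
- dial_tip (a point): top of the wing's pointing end, 56 mm from the dial's axis, turns with the dial
- start (a joint): start key, m, 0 = up, 0.008 = fully down; springs back; about 1.4 N to begin, 5 N fully down. Counts as pressed beyond 0.006
- start_top (a point): middle of the start key's top: a grey plastic bar key with a white dot, 32 mm by 74 mm (long side along the warmer's y), top 87 mm above the table, on the control box on the robot's side of the dial
- shaker: aluminium seasoning shaker, 44 mm diameter, 90 mm high, on the warmer's rear ledge; leave it. Origin: centre of its underside
- tub: white open plastic tub 60 x 100 x 50 mm on the rear ledge; leave it. Origin: centre of its underside
- turner: spatula 240 mm long lying on the table to the right of the warmer; leave it. Origin: on its underside
- oil: green bottle, 64 mm diameter, 220 mm high, on the right; leave it. Origin: centre of its underside
- jar: amber jar, 76 mm diameter, 100 mm high, on the right; leave it. Origin: centre of its underside
- bowl: white bowl, 130 mm diameter, 55 mm high, on the left; leave it. Origin: centre of its underside
- pizza_box: closed flat cardboard pizza box, 160 x 200 x 30 mm on the left; leave it. Origin: centre of its underside
There are look-alikes about, which are no part of the job. Of the things that look like the pizza, the middle-sized one is meant.

How it is judged:
By the outcome, as a careful person would: the job done as asked, in the order asked, and still so for the second after the job is handed in, with the robot touching nothing.
It also fails if it takes over 61 s, if anything falls off the work surface, if the arm or the gripper's body presses on something with over 40 N, if the wrist force passes 120 N, or if a joint passes its speed limit or range.

ROBOT

A 7-joint arm with a two-finger parallel gripper is mounted at the origin on the work surface. World frame = base frame: x ahead of the robot, y to its left, z up, the work surface at z = 0. Lengths are in m, angles in rad, forces in N, time in s.
With the tool pointing down it reaches from about 0.425 to 0.875 m from the base axis. Payload 4.7 kg.
Tool frame: the origin (TCP) lies at the very end of the fingers, on their centre line; the grasp point (between the pads) lies 19 mm behind it; z points along the fingers, y is the line along which they close (so a half turn about z gives the same grasp; the last joint's range is limited). The gripper opens to 87 mm and grips with 3 to 60 N. Pads are 19 mm wide; open, the fingers measure 117 mm over their backs; the gripper's body (75 mm by 190 mm) begins 51 mm behind the grasp point.
Start: joints at [-1.3, 0.321, -0.07, 1.45, 0.023, 1.371, -0.057], TCP at [0.165, 0.629, 0.223] pointing down, gripper open.
Joint ranges: [-2.86, 2.86], [-0.3, 2.09], [-1.38, 1.24], [0.06, 2.45], [-1.56, 4.7], [0.09, 2.05], [-2.69, 2.69]. Speed limits (rad/s): [2.57, 2.57, 3.14, 3.14, 3.14, 3.14, 3.14].

INTERFACE

Orientations are given as a rotation vector (axis times angle).
In Python, from bench import ctrl, get_image, job gives the robot as it stands.
- The arm moves only by the shell command python3 -m crank 'ROWS' [FORCE]. ROWS is JSON, a list that holds one entry, the list of rows, each a list of 5 numbers: the shift along the tool's x, y, z in mm, then the turn about the tool's z in rad, then the closure, from -1 (fully open) to 1 (shut), so that 0 is half open. A call has 1 to 10 rows; each row shifts and turns the commanded pose from where the row before left it, along the tool's axes as they then stand; what a row does not reach is not made up. A row lasts 1/12 s, in which the tool goes at most 41.7 mm and 7.16 degrees, less where a joint would pass 70% of its speed; a pose out of reach is approached as far as the arm can. A call with a gripper value outside its range is refused whole. The fingers move at their own pace and stop on an object; FORCE is the grip in N (left out, the last holds). Time passes only in rows, so rows that do not move let the fingers close. It gives the time, the measured TCP pose, the force, the opening and the grip force at its end, in the units of the state.
- ctrl.get_state(): the state, without advancing time (a new reading comes with each control period).
- get_image(name): name is "scene" or "top" or "wrist"; returns a dict with "pixels" (400x640x3 uint8, red, green, blue), "fx", "fy", "cx", "cy" (pixels), "T" (4x4, takes a point from camera to world coordinates); the wrist camera has in their place "T_tool_cam" (4x4, takes a point from camera to tool coordinates, whose origin is the TCP and whose axes are the flange's). Camera axes: x right, y down, z forward; pixel columns grow to the right and rows downward; lengths in m; the calibration is good to about 2 mm. A picture is of the moment at which its call begins: read the wrist's pose just before it. There is no depth.
- job.close_job(): hands the job in; it is judged then, once.
The state is a dict: "time": time; "joint_positions": joint angles; "qd": joint speeds; "joint_torque": joint torques, N m; "position": TCP position; "tool_rot": TCP orientation; "ft_force": force on the tool from outside, world axes, zero at the start; "torque": the same for the moment, N m; "grip_width": opening from 0.0 (shut) to 1.0 (fully open); "grip_force": force on a finger pad.
Only numpy, scipy, OpenCV 4.12 (cv2) and the standard library are available. Lean on these libraries where they do the work, as an engineer would, in place of code of your own. Each camera call takes 0.05 s, during which the arm holds its last target. There are 200 camera calls.

## Working session

There is one attempt and no reset: what is moved stays moved. The work goes in short steps, Python scripts to look and compute and a shell command to move; the robot and the scene stay as the last step left them, time stands still between calls to the robot, and variables do not carry over. Pictures are saved under pics/ and viewed, at most 10 in all, crops included, and the job is handed in when it is done.

```bash
mkdir -p pics; ls
python3 - <<'E'
from bench import ctrl,get_image
import cv2,numpy as np
s=ctrl.get_state();print(s)
for n in("top","scene"):
    d=get_image(n);cv2.imwrite(f"pics/{n}0.png",d["pixels"][...,::-1]);print(n,d["fx"],d["fy"],d["cx"],d["cy"],np.round(d["T"],4).tolist())
E
```

```text
pics
{'time': 0.0, 'joint_positions': array([-1.29987449,  0.3218256 , -0.07006721,  1.45168825,  0.02259022,
        1.37079311, -0.05689468]), 'qd': array([ 0.00041106, -0.00014443,  0.00056243, -0.00259565, -0.00201038,
        0.00020541, -0.00022434]), 'joint_torque': array([-4.23889978e-04, -4.91279840e+01, -4.04216694e-01, -3.12525129e+01,
       -6.39966619e-02,  4.39159304e-02,  1.91307240e-04]), 'position': array([0.16501876, 0.6281254 , 0.22145303]), 'tool_rot': array([-4.02259900e-01, -3.11557773e+00,  3.01842789e-03]), 'ft_force': array([ 0.44753824, -0.4389858 , -1.67943185]), 'torque': array([-0.01142261, -0.10523731, -0.08702472]), 'grip_force': 0.0, 'grip_width': 1.0008250808565484}
top 501.7666435250172 501.7666435250172 311.24848712514915 191.54021169805128 [[-0.0133, -0.9865, 0.1632, 0.2422], [-0.9999, 0.0132, -0.0018, -0.031], [-0.0004, -0.1632, -0.9866, 1.5691], [0.0, 0.0, 0.0, 1.0]]
scene 389.8565764347153 389.8565764347153 321.14350360289933 203.1288595844523 [[-0.5914, 0.6378, -0.4934, 1.1459], [0.8064, 0.4721, -0.3563, 0.4537], [0.0057, -0.6086, -0.7935, 1.1001], [0.0, 0.0, 0.0, 1.0]]
```

View pics/top0.png

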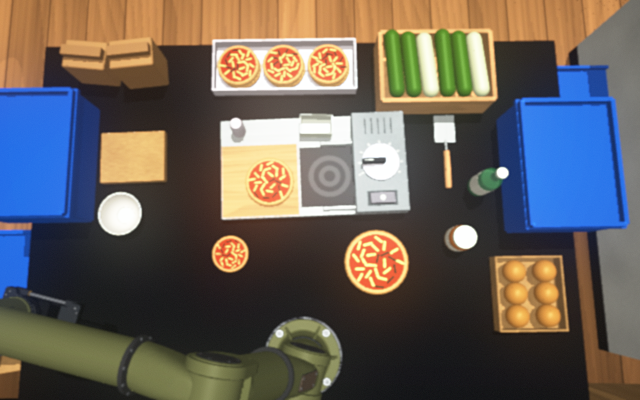

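View pics/scene0.png

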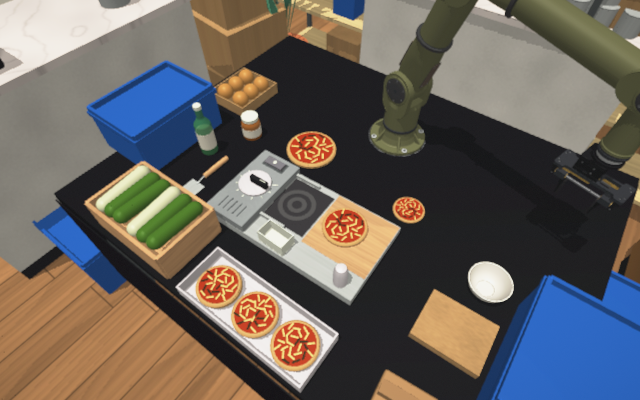

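The top view shows the pizza at about (269,183) on the board, the hot plate at (328,176), the dial at (381,161) with its wing pointing left, and the key at (383,198). I'll enlarge that area.

Run:
```python
import cv2
a=cv2.imread("pics/top0.png")[100:232,212:412]
cv2.imwrite("pics/c1.png",cv2.resize(a,None,fx=4,fy=4,interpolation=cv2.INTER_CUBIC))
```

```text
(no output)
```

View pics/c1.png

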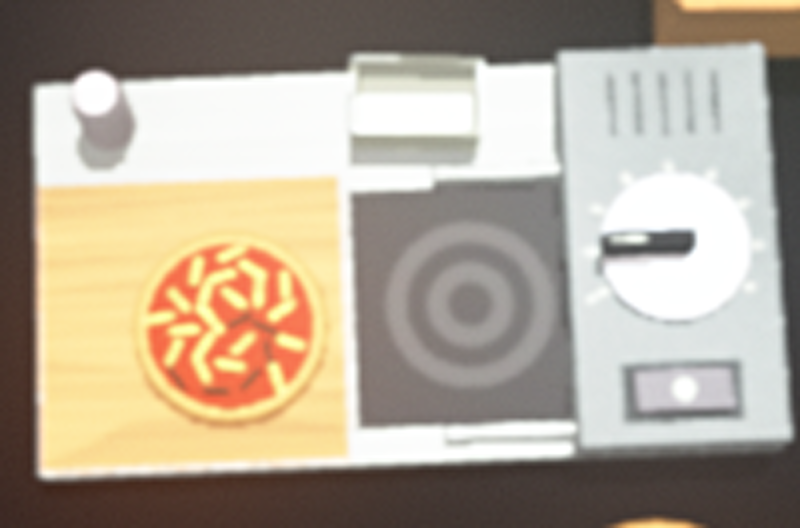

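The crop (4x, offset 212,100) shows the unit's corners clearly. The disc centre is at (676,246), the key dot at (685,389), the pizza at (231,329), and the wing points left, near click 1. Next I'll fit the warmer's pose.

```bash
cat > h.py <<'E'
import numpy as np
from scipy.optimize import least_squares
from scipy.spatial.transform import Rotation as R
def ray(d,u,v,z,T=None):
    T=d["T"] if T is None else T
    r=T[:3,:3]@[(u-d["cx"])/d["fx"],(v-d["cy"])/d["fy"],1]
    return T[:3,3]+r*(z-T[2,3])/r[2]
def fit(W,P): # W: warmer xy, P: world xy
    f=lambda p:((np.array([[np.cos(p[2]),-np.sin(p[2])],[np.sin(p[2]),np.cos(p[2])]])@W.T).T+p[:2]-P).ravel()
    s=least_squares(f,[.6,0,0],loss='soft_l1',f_scale=.004);return s.x,f(s.x).reshape(-1,2)
E
python3 - <<'E'
from h import *
from bench import get_image
d=get_image("top")
g=lambda c,z:ray(d,212+(c[0]+.5)/4-.5,100+(c[1]+.5)/4-.5,z)[:2]
L=[((33,86),.04,(.19,.28)),((40,476),.04,(-.12,.28)),((557,52),.075,(.19,-.13)),((764,44),.075,(.19,-.29)),((792,440),.075,(-.12,-.29)),((582,446),.075,(-.12,-.13))]
P=np.array([g(a,b) for a,b,_ in L]);W=np.array([c for *_,c in L])
p,r=fit(W,P);print(p,np.round(r*1000,1).tolist())
c,s=np.cos(p[2]),np.sin(p[2]);iv=lambda q:np.array([[c,s],[-s,c]])@(q-p[:2])
D=g((676,246),.085);t=g((603,243),.115);K=g((685,389),.087);Z=g((231,329),.056)
for n,q in(("dial",D),("tip",t),("key",K),("pizza",Z)):print(n,q,iv(q))
for n,q in(("home",(0,-.055)),("rail",(0,-.03)),("box",(0,-.13))):print(n,np.array([[c,-s],[s,c]])@q+p[:2])
w=iv(t)-iv(D);print("wing len",np.hypot(*w),"deg",np.degrees(np.arctan2(w[1],w[0])))
E
```

```text
[ 0.54260519 -0.03507382  0.02830911] [[-0.2, -2.1], [-0.1, -0.4], [0.6, 0.1], [0.8, 0.7], [0.4, -0.3], [-1.7, 2.0]]
dial [ 0.57828239 -0.24492446] [ 0.02972301 -0.21077641]
tip [ 0.57449393 -0.18652698] [ 0.02758903 -0.1522951 ]
key [ 0.46839108 -0.24743303] [-0.08019527 -0.21017347]
pizza [0.52430544 0.09433166] [-0.01462955  0.12987161]
home [ 0.54416198 -0.09005178]
rail [ 0.54345435 -0.0650618 ]
box [ 0.54628488 -0.16502173]
wing len 0.05852023439117875 deg 92.08979281297198
```

The fit is good: residuals are at most 2 mm, the wing length is 58 mm against 56, and the dial is at click 1. The warmer origin is (0.543, -0.035) with yaw 0.028. I'll turn the tool so that its y lies along warmer x; tool x then lies along warmer y.

```bash
cat >> h.py <<'E'
p=np.array([.5426,-.0351,.0283])
def wp(s): # tool pose in warmer frame, mm; yaw of tool y axis relative to warmer x
    c,q=np.cos(p[2]),np.sin(p[2]);M=R.from_rotvec(s["tool_rot"]).as_matrix()
    xy=np.array([[c,q],[-q,c]])@(s["position"][:2]-p[:2])
    return np.round(np.r_[xy*1000,s["position"][2]*1000],1),"yaw y",round(np.arctan2(M[1,1],M[0,1])-p[2],4),"tilt",np.round(M[:2,2],3),"t",round(s["time"],2),"F",np.round(s["ft_force"],1),"w",round(s["grip_width"],2)
if __name__=="__main__":
    from bench import ctrl; print(wp(ctrl.get_state()))
E
python3 -m crank '[[[0,0,0,0.12,-1],[0,0,0,0.12,-1],[0,0,0,0.12,-1],[0,0,0,0.12,-1],[0,0,0,0.12,-1],[0,0,0,0.12,-1],[0,0,0,0.12,-1],[0,0,0,0.12,-1],[0,0,0,0.12,-1],[0,0,0,0.12,-1]]]'; python3 h.py
```

```text
time: 0.98
position: [0.165, 0.6285, 0.2221]
tool_rot: [2.098, 2.338, -0.001]
ft_force: [0.3, -1.2, 0.0]
grip_width: 1.004
grip_force: 0.0
(array([-358.7,  674. ,  222.1]), 'yaw y', np.float64(0.0798), 'tilt', array([-0.   , -0.001]), 't', 0.98, 'F', array([ 0.3, -1.2,  0. ]), 'w', 1.0)
```

```bash
python3 -m crank '[[[0,0,0,0.08,-1],[-32,24.5,0,0,-1],[-32,24.5,0,0,-1],[-32,24.5,0,0,-1],[-32,24.5,0,0,-1],[-32,24.5,0,0,-1],[-32,24.5,0,0,-1],[-32,24.5,0,0,-1],[-32,24.5,0,0,-1],[-32,24.5,0,0,-1]]]' >/dev/null; python3 -m crank '[[[-32,24.5,8,0,-1],[-32,24.5,8,0,-1],[-32,24.5,8,0,-1],[-31,25,8,0,-1],[-30,25,8,0,-1],[0,0,15,0,-1],[0,0,15,0,-1],[0,0,0,0,-1],[0,0,0,0,-1]]]'>/dev/null; python3 h.py
```

```text
(array([-12.8, 231.1, 151.8]), 'yaw y', np.float64(0.0059), 'tilt', array([-0.002, -0.001]), 't', 2.57, 'F', array([ 0.6,  0.2, -0.5]), 'w', 1.0)
```

```bash
python3 -m crank '[[[0,-2,25,-0.006,-1],[0,0,25,0,-1],[0,0,25,0,-1],[0,0,15,0,-1],[0,0,10,0,-1],[0,0,5,0,-1],[0,0,0,0,-1],[0,0,0,0,-1]]]'>/dev/null; python3 h.py
python3 - <<'E'
from bench import get_image
import cv2
d=get_image("wrist");cv2.imwrite("pics/w1.png",d["pixels"][...,::-1])
E
```

```text
(array([-13.2, 231.7,  48.7]), 'yaw y', np.float64(0.0121), 'tilt', array([0.002, 0.001]), 't', 3.23, 'F', array([0.3, 0.1, 0.5]), 'w', 1.0)
```

View pics/w1.png

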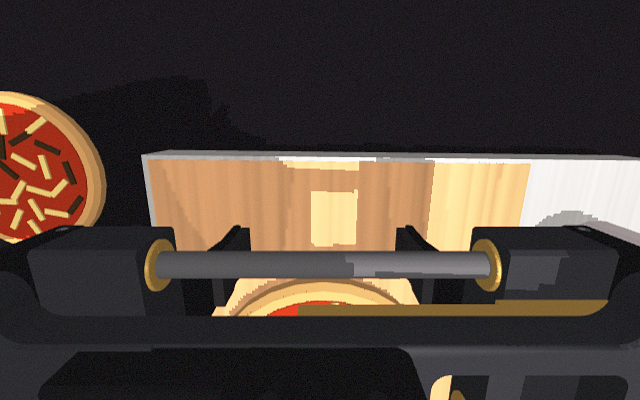

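The wrist view shows the pizza's rim centred between the fingers, around column 315, with the tool just clear of it. Pushing now.

```bash
python3 -m crank '[[[-10,0,1,-0.01,-1],[-10,0,1,0,-1],[-10,0,0,0,-1],[-10,0,0,0,-1],[-12,0,0,0,-1],[-12,0,0,0,-1],[-12,1,0,0,-1],[-12,1,0,0,-1],[-12,1,0,0,-1],[-12,1,0,0,-1]]]'>/dev/null; python3 h.py;python3 -m crank '[[[-12,1,0,0,-1],[-12,1,0,0,-1],[-12,1,0,0,-1],[-12,1,0,0,-1],[-10,1,0,0,-1],[-8,1,0,0,-1],[-6,1,0,0,-1],[0,0,0,0,-1]]]'>/dev/null; python3 h.py
python3 - <<'E'
from bench import get_image
import cv2
d=get_image("top");cv2.imwrite("pics/t2.png",cv2.resize(d["pixels"][90:240,200:420,::-1],None,fx=3.6,fy=3.6,interpolation=cv2.INTER_CUBIC))
E
```

```text
(array([ -7.4, 118.3,  45.8]), 'yaw y', np.float64(0.0216), 'tilt', array([0., 0.]), 't', 4.12, 'F', array([0.3, 3.5, 1.7]), 'w', 1.0)
(array([ 0.9, 45.2, 45.4]), 'yaw y', np.float64(0.0198), 'tilt', array([-0.   , -0.001]), 't', 4.78, 'F', array([-0.2,  1.1,  0.4]), 'w', 1.0)
```

View pics/t2.png

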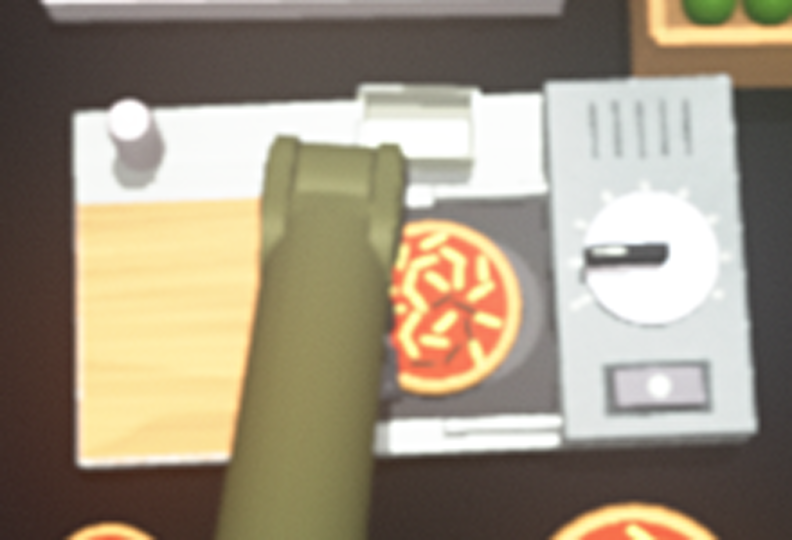

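The pizza is between the rails with its right edge at column 522. The box face is at about 560, so roughly 30 mm remains. I'll continue slowly.

```bash
python3 -m crank '[[[-5,0,0,0.01,-1],[-5,0,0,0.01,-1],[-5,0,0,0,-1],[-5,0,0,0,-1],[-4,0,0,0,-1],[-1,0,0,0,-1],[0,0,0,0,-1]]]'>/dev/null; python3 h.py;python3 -m crank '[[[-2,0,0,0,-1],[-2,0,0,0,-1],[0,0,0,0,-1]]]'>/dev/null; python3 h.py
```

```text
(array([ 1. , 21.6, 45.5]), 'yaw y', np.float64(0.0008), 'tilt', array([-0., -0.]), 't', 5.42, 'F', array([ 0.2, -0. , -0.1]), 'w', 1.0)
(array([ 1.2, 18.3, 45.6]), 'yaw y', np.float64(0.0017), 'tilt', array([0., 0.]), 't', 5.67, 'F', array([ 0.7,  0.5, -0.1]), 'w', 1.0)
```

```bash
for i in 1 ; do python3 -m crank '[[[-1.5,0,0,0,-1],[-1.5,0,0,0,-1]]]'|grep ft; python3 -m crank '[[[-1.5,0,0,0,-1],[-1,0,0,0,-1]]]'|grep ft;  python3 -m crank '[[[-1,0,0,0,-1],[-1,0,0,0,-1]]]'|grep ft; done; python3 h.py
```

```text
ft_force: [0.0, 5.1, -0.8]
ft_force: [-0.6, 9.7, 0.5]
ft_force: [-0.6, 12.0, 1.9]
(array([ 1.2, 15.7, 45.6]), 'yaw y', np.float64(0.0039), 'tilt', array([-0.001,  0.006]), 't', 6.17, 'F', array([-0.6, 12. ,  1.9]), 'w', 1.0)
```

The pizza is home: the tool stalls at y = 15.7 as predicted, with 12 N. I'll back off, rise and check joint 7's room for the dial turn.

```bash
python3 -m crank '[[[10,0,0,0,-1],[20,0,0,0,-1],[10,0,-30,0,-1],[0,0,-40,0,-1],[0,0,-40,0,-1],[-10,0,-10,0,-1],[-20,0,0,0,-1],[-30,0,0,0,-1],[-40,5,0,0,-1],[-40,5,0,0,-1]]]'>/dev/null;python3 -m crank '[[[-40,5,0,0,-1],[-40,5,0,0,-1],[-30,5,0,0,-1],[-20,3,0,0,-1],[0,0,0,0,-1],[0,0,0,0,-1]]]'>/dev/null; python3 h.py
python3 - <<'E'
from bench import ctrl,get_image
from h import *
import cv2
s=ctrl.get_state();print(s["joint_positions"])
d=get_image("wrist");cv2.imwrite("pics/w3.png",d["pixels"][...,::-1])
np.set_printoptions(suppress=True,precision=4);print(d["T_tool_cam"],d["fx"],d["cx"],d["cy"])
E
```

```text
(array([  28.5, -221.4,  165.1]), 'yaw y', np.float64(-0.0021), 'tilt', array([-0.001, -0.002]), 't', 7.5, 'F', array([ 0.2,  0.8, -0.3]), 'w', 1.0)
[-0.20997607  0.37756455  0.74091126  1.59945238 -0.26157781  1.26771409
  0.60074214]
[[-0.0007 -0.9668 -0.2554  0.0709]
 [ 1.     -0.0006 -0.0007  0.0001]
 [ 0.0006 -0.2554  0.9668 -0.1632]
 [ 0.      0.      0.      1.    ]] 290.9975822098722 322.5706663685322 198.91577683830164
```

View pics/w3.png

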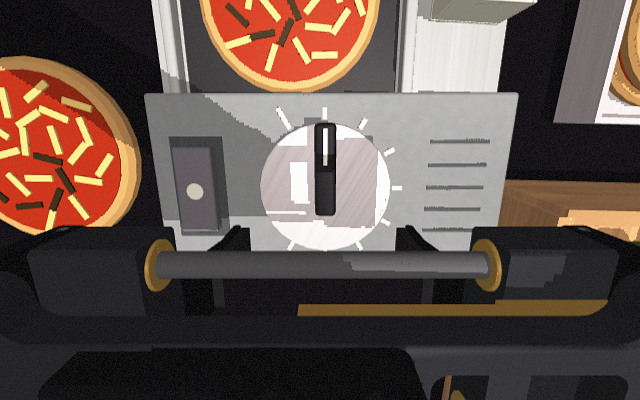

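The pizza lies against the box and the wing is exactly at click 1. The disc centre is near (325,186), and the key dot is at (195,191). Joint 7 lacks room for +2.62 rad, so I'll pre-turn by -π at this height.

```bash
python3 - <<'E'
from bench import ctrl,get_image
from h import *
s=ctrl.get_state();d=get_image("wrist");Tt=np.eye(4);Tt[:3,:3]=R.from_rotvec(s["tool_rot"]).as_matrix();Tt[:3,3]=s["position"]
T=Tt@d["T_tool_cam"];c,q=np.cos(p[2]),np.sin(p[2])
for n,u,v,z in(("dial",325,186,.085),("key",195,191,.087)):
    w=ray(d,u,v,z,T)[:2];print(n,np.array([[c,q],[-q,c]])@(w-p[:2]))
E
python3 -m crank '[[[0,0,0,-0.124,-1],[0,0,0,-0.124,-1],[0,0,0,-0.124,-1],[0,0,0,-0.124,-1],[0,0,0,-0.124,-1],[0,0,0,-0.124,-1],[0,0,0,-0.124,-1],[0,0,0,-0.124,-1],[0,0,0,-0.124,-1],[0,0,0,-0.124,-1]]]'>/dev/null
python3 -m crank '[[[0,0,0,-0.124,-1],[0,0,0,-0.124,-1],[0,0,0,-0.124,-1],[0,0,0,-0.124,-1],[0,0,0,-0.124,-1],[0,0,0,-0.124,-1],[0,0,0,-0.124,-1],[0,0,0,-0.124,-1],[0,0,0,-0.124,-1],[0,0,0,-0.124,-1]]]'>/dev/null
python3 -m crank '[[[0,0,0,-0.124,-1],[0,0,0,-0.124,-1],[0,0,0,-0.124,-1],[0,0,0,-0.124,-1],[0,0,0,-0.124,-1],[0,0,0,-0.042,-1],[0,0,0,0,-1],[0,0,0,0,-1]]]'>/dev/null; python3 h.py; python3 -c "
from bench import ctrl;print(ctrl.get_state()['joint_positions'])"
```

```text
dial [ 0.03091306 -0.20126771]
key [-0.07985157 -0.20520569]
(array([  19.3, -209.5,  131.6]), 'yaw y', np.float64(2.6939), 'tilt', array([-0.076,  0.009]), 't', 9.93, 'F', array([-1.1,  0.1, -0.2]), 'w', 1.0)
[ 1.15101597  0.63356368 -1.12734071  1.54982272  0.57013789  1.4066569
  2.6832975 ]
```

Joint 7 runs the other way, so the plain +2.62 turn has room after all. I'll turn back.

```bash
python3 -m crank '[[[0,0,-5,0.124,-1],[0,0,-5,0.124,-1],[0,0,-5,0.124,-1],[0,0,-5,0.124,-1],[0,0,-5,0.124,-1],[0,0,0,0.124,-1],[0,0,0,0.124,-1],[0,0,0,0.124,-1],[0,0,0,0.124,-1],[0,0,0,0.124,-1]]]'>/dev/null;python3 h.py; 
python3 -m crank '[[[0,0,0,0.124,-1],[0,0,0,0.124,-1],[0,0,0,0.124,-1],[0,0,0,0.124,-1],[0,0,0,0.124,-1],[0,0,0,0.124,-1],[0,0,0,0.124,-1],[0,0,0,0.124,-1],[0,0,0,0,-1],[0,0,0,0,-1]]]'>/dev/null; python3 h.py; python3 -c "
from bench import ctrl;print(ctrl.get_state()['joint_positions'])"
```

```text
(array([  21.5, -210.2,  158.1]), 'yaw y', np.float64(1.4483), 'tilt', array([-0.074,  0.005]), 't', 10.77, 'F', array([-0.3,  0.9, -0.4]), 'w', 1.0)
(array([  21.5, -210.3,  158.2]), 'yaw y', np.float64(0.4674), 'tilt', array([-0.074,  0.005]), 't', 11.6, 'F', array([-0. , -0.3,  0.2]), 'w', 1.0)
[ 0.89041122  0.43824512 -0.70765163  1.52565844  0.29751368  1.35990075
  0.64012192]
```

The failed pre-turn left the tool tilted by 4°, so gripping is less attractive. Instead I'll push the wing sideways around its arc with closed fingers, which the tilt doesn't affect. First I'll straighten the yaw and close the fingers.

```bash
python3 -m crank '[[[0,0,0,0.117,1],[0,0,0,0.117,1],[0,0,0,0.117,1],[0,0,0,0.116,1],[0,0,0,0,1],[0,0,0,0,1]]]' 20 >/dev/null;python3 h.py
cat > path.py <<'E'
from h import *
from bench import ctrl
import sys
s=ctrl.get_state();M=R.from_rotvec(s["tool_rot"]).as_matrix()
Rz=R.from_euler('z',p[2]).as_matrix();A=M.T@Rz  # warmer->tool
def go(name,a,b):print(name,np.round(A@(np.array(b)-a),1).tolist())
if __name__=="__main__":
    cur=wp(s)[0]
    t=np.array([-5,-172,140.]);go("above",cur,t);cur=t
    t=np.array([-5,-172,95.]);go("down",cur,t);cur=t
    for a in [90,75,60,45,30,15,0,-15,-30,-45,-57]:
        r=np.radians(a);u=np.array([np.cos(r),np.sin(r)]);n=np.array([-u[1],u[0]])
        h=abs(n[0])*15+abs(n[1])*9.5
        t=np.r_[np.array([30,-210])+37*u+(8+h)*n,95];go(a,cur,t);cur=t
E
python3 path.py
```

```text
(array([  21.2, -210.7,  157.4]), 'yaw y', np.float64(0.001), 'tilt', array([-0.075,  0.007]), 't', 12.1, 'F', array([-0.9,  0.5, -0.4]), 'w', 0.63)
above [38.6, -24.8, 19.7]
down [-0.4, 3.4, 44.9]
90 [-1.0, 12.0, -0.9]
75 [5.2, 8.5, -0.6]
60 [2.7, 10.7, -0.8]
45 [-0.8, 12.0, -0.9]
30 [-5.0, 11.9, -0.9]
15 [-9.1, 10.1, -0.8]
0 [-12.4, 6.7, -0.6]
-15 [-6.7, 4.2, -0.4]
-30 [-8.7, 2.7, -0.3]
-45 [-10.3, 0.2, -0.1]
-57 [-8.7, -2.3, 0.1]
```

```bash
python3 -m crank '[[[19,-12.5,10,0,1],[19.5,-12.5,10,0,1],[0,0,0,0,1],[0,0,0,0,1],[0,0,0,0,1],[0,0,0,0,1],[0,1,15,0,1],[0,1.2,15,0,1],[0,1.2,15,0,1],[0,0,0,0,1]]]' 20;python3 h.py
```

```text
time: 12.93
position: [0.5408, -0.2073, 0.0915]
tool_rot: [-2.15, -2.201, 0.075]
ft_force: [0.4, -0.7, 1.0]
grip_width: 0.005
grip_force: 0.0
(array([  -6.7, -172.1,   91.5]), 'yaw y', np.float64(-0.0044), 'tilt', array([-0.079,  0.01 ]), 't', 12.93, 'F', array([ 0.4, -0.7,  1. ]), 'w', 0.01)
```

```bash
python3 -m crank '[[[-1,7,-2.5,0,1],[0,7,-2.5,0,1],[2.5,4.2,-0.3,0,1],[2.7,4.3,-0.3,0,1],[1.5,5.3,-0.4,0,1],[1.2,5.4,-0.4,0,1],[-0.8,12,-0.9,0,1],[-5,12,-0.9,0,1],[0,0,0,0,1],[0,0,0,0,1]]]';python3 h.py
python3 - <<'E'
from bench import get_image
import cv2
d=get_image("top");cv2.imwrite("pics/t4.png",cv2.resize(d["pixels"][100:220,290:420,::-1],None,fx=5,fy=5,interpolation=cv2.INTER_CUBIC))
E
```

```text
time: 13.77
position: [0.6011, -0.2025, 0.0985]
tool_rot: [-2.151, -2.206, 0.069]
ft_force: [-0.7, 3.6, 0.7]
grip_width: 0.004
grip_force: 1.2
(array([  53.7, -169. ,   98.5]), 'yaw y', np.float64(-0.0027), 'tilt', array([-0.074,  0.01 ]), 't', 13.77, 'F', array([-0.7,  3.6,  0.7]), 'w', 0.0)
```

View pics/t4.png

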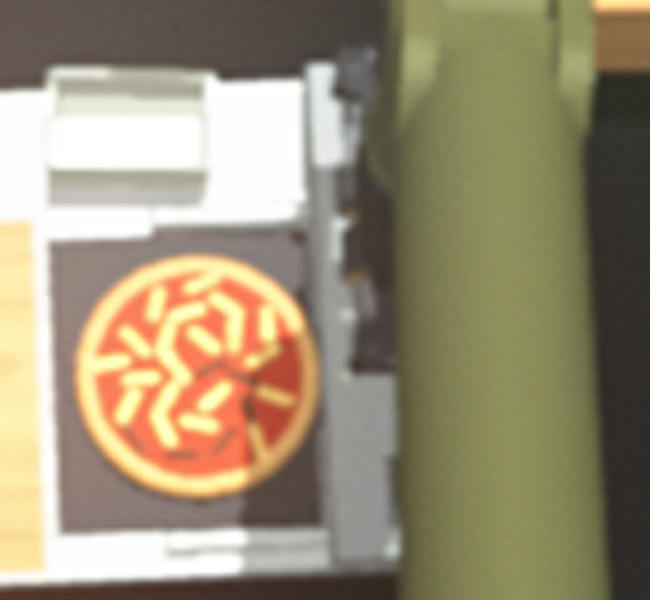

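The pizza is home against the box, with its edge at (318,375). The dial is hidden by the arm, but the contact force agrees with the plan, so I'll carry on around the arc.

```bash
python3 -m crank '[[[-5.5,3.5,0.5,0,1],[-5.5,3.6,0.5,0,1],[-6,3.3,0,0,1],[-6.4,3.4,0,0,1],[-6.7,4.2,-0.3,0,1],[-8.7,2.7,-0.2,0,1],[-5,0,0,0,1],[-5.3,0,0,0,1],[0,0,0,0,1],[0,0,0,0,1]]]';python3 h.py; python3 -m crank '[[[-4,-1,0,0,1],[-4,-1,0,0,1],[0,0,0,0,1],[0,0,0,0,1]]]'; python3 h.py
```

```text
time: 14.65
position: [0.6213, -0.2557, 0.0955]
tool_rot: [-2.157, -2.203, 0.075]
ft_force: [-0.7, 0.0, -0.3]
grip_width: 0.003
grip_force: 0.0
(array([  72.5, -222.7,   95.5]), 'yaw y', np.float64(-0.0068), 'tilt', array([-0.075,  0.005]), 't', 14.65, 'F', array([-0.7,  0. , -0.3]), 'w', 0.0)
time: 14.98
position: [0.6195, -0.2621, 0.0956]
tool_rot: [-2.155, -2.203, 0.074]
ft_force: [-0.2, -0.5, 0.1]
grip_width: 0.004
grip_force: 0.0
(array([  70.5, -229.1,   95.6]), 'yaw y', np.float64(-0.0056), 'tilt', array([-0.076,  0.007]), 't', 14.98, 'F', array([-0.2, -0.5,  0.1]), 'w', 0.0)
```

No force now; it has snapped in. I'll back off, rise and look while going over to the key.

```bash
python3 -m crank '[[[10,8,-1,0,1],[0,0,-30,0,1],[0,0,-35,0,1],[-2,-30,2,0,1],[-2,-35,2,0,1],[0,-35,2,0,1],[0,-35,2,0,1],[0,-20,1,0,1],[0,0,0,0,1],[0,0,0,0,1]]]' >/dev/null;python3 h.py; python3 path.py | head -0
python3 - <<'E'
from bench import get_image
import cv2
d=get_image("wrist");cv2.imwrite("pics/w5.png",d["pixels"][...,::-1])
E
```

```text
(array([ -71.4, -221.7,  164.2]), 'yaw y', np.float64(-0.0048), 'tilt', array([-0.075,  0.006]), 't', 15.82, 'F', array([ 0.5,  0.9, -0.6]), 'w', 0.01)Exception ignored on flushing sys.stdout:
BrokenPipeError: [Errno 32] Broken pipe
```

View pics/w5.png

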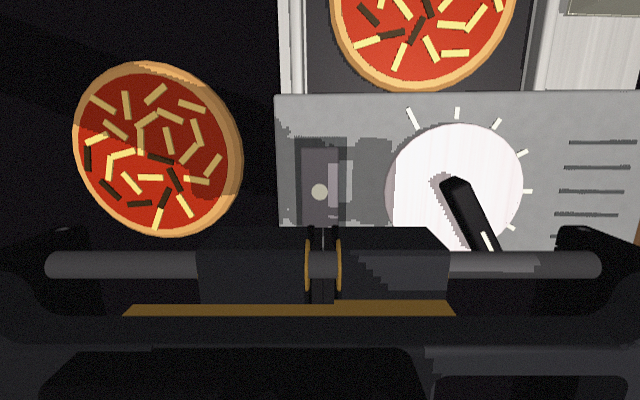

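The wing now points lower right, from about (454,184) to its white line at (488,240). That is close to -60°, two marks past the one at (528,191). I'll verify it numerically and get the move to the key, whose dot is at (320,192).

Run:
```python
from path import *
from bench import get_image
d=get_image("wrist");Tt=np.eye(4);Tt[:3,:3]=M;Tt[:3,3]=s["position"]
T=Tt@d["T_tool_cam"];c,q=np.cos(p[2]),np.sin(p[2])
f=lambda u,v,z:(np.array([[c,q],[-q,c]])@(ray(d,u,v,z,T)[:2]-p[:2]))*1000
a,b=f(454,184,.115),f(488,240,.115);w=b-a;print(a,b,np.degrees(np.arctan2(w[1],w[0])))
print("key",f(320,192,.087))
cur=wp(s)[0];go("above",cur,[-80,-210,115]);go("down",[0,0,0],[0,0,-10])
```

```text
[  21.02184215 -193.63492525] [  50.18615977 -236.10223576] -55.52076593994943
key [ -78.36930218 -207.23023011]
above [10.9, -6.0, 49.8]
down [-0.1, 0.7, 10.0]
```

It reads -55°, so the dial sits in the sixth detent (its neighbours are at -30° and the stop region). Now I'll press the key.

```bash
python3 -m crank '[[[5.5,-3,25,0,1],[5.5,-3,25,0,1],[0,1,13,0,1],[0,0.7,11,0,1],[0,0,0,0,1],[0,0,0,0,1]]]' >/dev/null;python3 h.py;  python3 -m crank '[[[0,0.2,3,0,1],[0,0.2,3,0,1],[0,0.2,3,0,1],[0,0,0,0,1],[0,0,0,0,1]]]'>/dev/null; python3 h.py
```

```text
(array([ -80.3, -210.2,   90.2]), 'yaw y', np.float64(-0.0037), 'tilt', array([-0.075,  0.008]), 't', 16.42, 'F', array([ 0.5,  0.4, -0.4]), 'w', 0.0)
(array([ -80. , -210.8,   82.2]), 'yaw y', np.float64(-0.0045), 'tilt', array([-0.073,  0.006]), 't', 16.83, 'F', array([ 2.9, -1.1,  4.3]), 'w', 0.0)
```

```bash
python3 -m crank '[[[0,0.2,2,0,1],[0,0.2,2,0,1],[0,0,0,0,1],[0,0,0,0,1]]]'>/dev/null; python3 h.py;python3 -m crank '[[[0,0,2,0,1],[0,0,1.5,0,1],[0,0,0,0,1],[0,0,0,0,1]]]'>/dev/null; python3 h.py
```

```text
(array([ -79.8, -210.9,   79.9]), 'yaw y', np.float64(-0.0046), 'tilt', array([-0.073,  0.005]), 't', 17.17, 'F', array([-0.7,  1.1, 16.5]), 'w', 0.0)
(array([ -79.7, -210.9,   79.5]), 'yaw y', np.float64(-0.0047), 'tilt', array([-0.074,  0.004]), 't', 17.5, 'F', array([-6.9,  3.6, 35.9]), 'w', 0.0)
```

The key is bottomed: 79.5 mm against 79 expected, with the force rising against a stop. I'll release, rise and back away clear of the scene, then check.

```bash
python3 -m crank '[[[0,0,-6,0,1],[0,0,-10,0,1],[0,0,-25,0,1],[0,0,-35,0,1],[0,0,-35,0,1],[30,0,-10,0,1],[40,0,0,0,1],[40,0,0,0,1],[40,0,0,0,1],[40,0,0,0,1]]]'>/dev/null; python3 -m crank '[[[40,0,0,0,1],[40,0,0,0,1],[40,0,0,0,1],[40,0,0,0,1],[40,0,0,0,1],[40,0,0,0,1],[20,0,0,0,1],[0,0,0,0,1],[0,0,0,0,1]]]'>/dev/null;python3 h.py
python3 - <<'E'
from bench import get_image
import cv2
d=get_image("top");cv2.imwrite("pics/t6.png",cv2.resize(d["pixels"][90:230,212:412,::-1],None,fx=4,fy=4,interpolation=cv2.INTER_CUBIC))
E
```

```text
(array([-71.5, 239.3, 197.7]), 'yaw y', np.float64(-0.0011), 'tilt', array([-0.078,  0.007]), 't', 19.08, 'F', array([ 0.2, -1.7,  0.5]), 'w', 0.01)
```

View pics/t6.png

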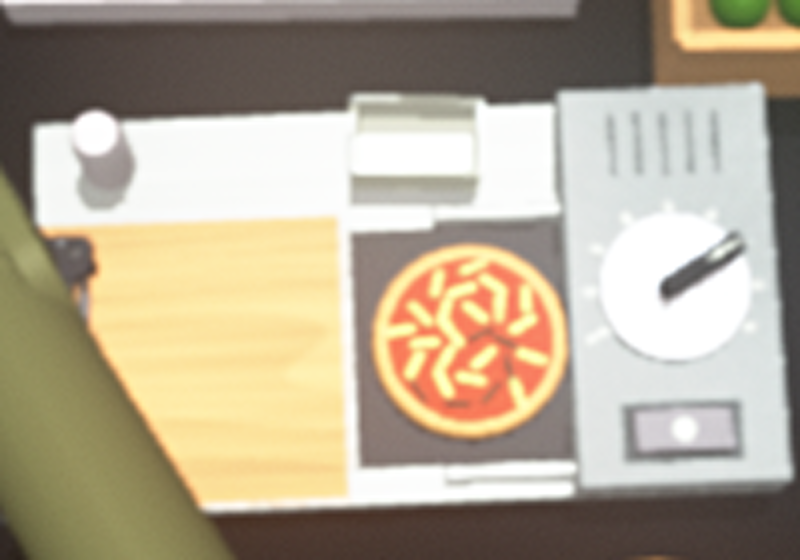

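The pizza touches the box at (568,340) between the rails. The wing tip is at the sixth mark, (742,240), the key is up, and the shaker and tub haven't moved.

```bash
python3 -c "
from bench import job;print(job.close_job())"
```

```text
the job is handed in; nothing more can be done
None
```

The job is handed in after about 19 s of the 61 s allowed: the pizza is home against the control box between the rails, the dial is at the sixth click, and the start key was then pressed fully down and released.

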